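# Roll a hot tube into the tacking nest with a paddle

### The job

The short steel tube on the fixture's rails is too hot to touch: lift the flat metal paddle out of its leaning rest and, pushing gently with it, roll the tube along the rails under the torch arm until it drops into the notch, without sending it past or off the rails. Then stand the paddle back in its rest as you found it and let go; leave the hammer, the square offcut and the tin where they are.

Things in the scene. Friction and masses are not known exactly. Their poses are not given: they have to be found in the camera images.
- tube: Round steel tube with closed ends, 48 mm diameter, 92 mm long, 0.3 to 0.6 kg. Origin on its axis half-way along; y runs along its axis, x and z turn as it rolls. It lies across the two rails, axis 24 mm above their tops, and rolls very freely: it keeps rolling after a push.
- nest (a point): Middle of the notch, midway between the rails, level with their tops (30 mm above the table). x points along the rails the way the tube must travel, z up. The notch, x = -11 to +11 mm, is cut through both rails; the tube drops 2.7 mm into it, but may hop out if it comes faster than about 0.15 m/s. The rails end at x = +32 mm, where it would fall off.
- rail_start (a point): Near end of the two rails (230 mm before the notch), midway between them, level with their tops, axes as nest. Rails lie at y = +-31 to +-47 mm, open between them down to a plate 24 mm below. Side legs at y = +-50 mm, 10 mm above the rails, guide the tube's ends; 10 mm blocks on the rails at this end stop it rolling off.
- torch_end (a point): Lower edge of the free end of the fixed torch arm over the notch: 40 mm before the notch, 65 mm above the rails; axes as nest. The arm is 44 mm wide and 35 mm deep and runs on in +x over the notch to its post at x = +130 mm; the torch on it reaches 100 mm above this point, its nozzle 7 mm below. An upright paddle cannot follow the tube under it; leaning back 35 degrees, as in its rest, it clears.
- paddle_grip (a point): Paddle: flat plate 10 mm thick, 210 mm long, about 0.5 kg; the lower 120 mm is a steel blade 50 mm wide, the upper 90 mm an aluminium grip 100 mm wide. This point lies in the middle of its thickness and width, 165 mm above the toe and 45 mm below its top edge: grip here across the 10 mm thickness, fingers pointing along -z. z runs up the paddle, x points out of its pushing face, y across it. At the start it leans in the rest.
- paddle_toe (a point): Middle of the paddle's bottom edge, same axes as paddle_grip.
- seat (a point): Where the middle of the paddle's toe stands in the fixed rest, 30 mm above the table; z up. The paddle stands with its y along this y, its top leaning back to -x by 35 degrees (paddle z = -sin35 x + cos35 z of this frame, paddle x = cos35 x + sin35 z). The ledge has a front lip 10 mm high, 6 mm in front of the paddle. The paddle goes in and out along its own length.
- rest_back (a point): Middle of the upper edge of the rest's sloping back plate, 115 mm up the paddle from the seat, axes as seat. The plate is 72 mm wide and 6 mm thick, against the paddle's back face; side cheeks reach 55 mm up from the ledge and leave 7 mm each side of the blade.
- hammer: Bystander: hammer lying on the table, 260 mm long.
- offcut: Bystander: piece of square steel tube, 50 mm each way. Origin at the centre of its underside.
- tin: Bystander: plain tin, 60 mm diameter, 70 mm high. Origin at the centre of its underside.
Things that resemble listed ones, but are neither listed nor needed, are in the scene too. What is meant by the part that bears paddle_grip is not green, and is the smaller of those in its own colour.

How it is judged:
By the outcome, as a careful person would: the job done as asked, in the order asked, and still so for the second after the job is handed in, with the robot touching nothing.
It also fails if it takes over 58 s, if anything falls off the work surface, if the arm or the gripper's body presses on something with over 40 N, if the wrist force passes 120 N, or if a joint passes its speed limit or range.

### The arm

A 6-joint arm with a two-finger parallel gripper is mounted at the origin on the work surface. World frame = base frame: x ahead of the robot, y to its left, z up, the work surface at z = 0. Lengths are in mm, angles in rad, forces in N, time in s.
With the tool pointing down it reaches from about 300 to 775 mm from the base axis. Payload 14.6 kg.
Tool frame: the origin (TCP) lies on the centre line of the jaws, within the pads' length; the fingertips stand 11 mm ahead of it and the grasp point (between the pads) lies 8 mm behind it; x points along the fingers, y is the direction in which the jaws open and shut, and the axes are right-handed (so a half turn about x gives the same grasp; the last joint's range is limited). The gripper opens to 94 mm and grips with 3 to 60 N. Pads are 16 mm wide; open, the fingers measure 119 mm over their backs; the gripper's body (75 mm by 177 mm) begins 78 mm behind the grasp point.
Start: joints at [1.124, 0.3, 1.521, -0, 1.321, -0.067], TCP at [203.901, 510.797, 216.446] pointing down, gripper open.
Joint ranges: [-3.03, 3.03], [-0.79, 2.21], [0.23, 2.52], [-1.04, 4.18], [0, 3.07], [-2.55, 2.55]. Speed limits (rad/s): [2.22, 2.22, 2.57, 3.14, 3.14, 3.14].

### API

Orientations are given as [roll, pitch, yaw] about the fixed x, y, z axes, in that order (R = Rz(yaw) Ry(pitch) Rx(roll)).
In Python, from cell import manip gives the robot as it stands.
- The arm moves only by the shell command python3 -m handwheel 'ROWS' [OPENING] [FORCE]. ROWS is JSON, a list of rows, each a list of 2 entries, a list of its own where there are three numbers: the shift along the tool's x, y, z in mm, then the turn about the tool's x in rad. In form: [[[x, y, z], spin], ...]. A call has exactly 10 rows; each row shifts and turns the commanded pose from where the row before left it, along the tool's axes as they then stand; what a row does not reach is not made up. A row lasts 1/8 s, in which the tool goes at most 62.5 mm and 10.7 degrees, less where a joint would pass 70% of its speed; a pose out of reach is approached as far as the arm can. A call with a gripper value outside its range is refused whole. OPENING is the closure in counts, from 0 (fully open) to 255 (shut), set as the call begins (- or left out, the last holds). The fingers move at their own pace and stop on an object; FORCE is the grip in N (left out, the last holds). Time passes only in rows, so rows that do not move let the fingers close, or fill a call up. It gives the time, the measured TCP pose, the force and the opening at its end, in the units of the state.
- manip.read_state(): the state, without advancing time (a new reading comes with each control period).
- manip.camera(name): name is "side" or "top" or "wrist"; returns a dict with "pixels" (400x640x3 uint8, red, green, blue), "z_map" (400x640 float32, mm along the optical axis (not along the pixel's ray), 0 where there is no reading), "mtx" (3x3 intrinsics, pixels), "xyz" and "orientation" of the camera in the world. Camera axes: x right, y up, looking along -z (the intrinsics and any distortion apply to the point x, -y, -z); pixel columns grow to the right and rows downward; lengths in mm; the calibration is good to about 2 mm. A picture is of the moment at which its call begins.
- manip.sign_off(): hands the job in, once; it reports no verdict.
Trained networks look in the newest picture that a camera, given by its name, has taken for a name from the list of things; names that differ only in an ending like _2 or _b are one class to them, and where a whole thing is asked for, a point or a joint stands for the part that bears it (a point fixed in the world has none). Each returns a list of dicts, best first, with "confidence" (0 to 1); they miss things now and then, are a little off and sometimes report something else, mostly with a low value. They report only what shows in the picture. A call takes as long as a camera call. They do not tell look-alikes from the thing itself.
- manip.cut_out(target, camera): "region" (400x640 bool, what is visible of it) and "centre" ([column, row] in pixels, amid what is visible of it).
The state is a dict: "clock": time; "joints": joint angles; "qd": joint speeds; "effort": joint torques, N m; "eef_pos": TCP position; "eef_rot": TCP orientation; "wrist_force": force on the tool from outside, world axes, zero at the start; "moment": the same for the moment, N m; "finger_gap": finger opening in mm.
Only numpy, scipy, OpenCV 4.12 (cv2) and the standard library are available. Lean on these libraries where they do the work, as an engineer would, in place of code of your own. Each camera call takes 0.05 s, during which the arm holds its last target. There are 200 camera calls.

## Working session

There is one attempt and no reset: what is moved stays moved. The work goes in short steps, Python scripts to look and compute and a shell command to move; the robot and the scene stay as the last step left them, time stands still between calls to the robot, and variables do not carry over. Pictures are saved under pics/ and viewed, about 8 in all and at most 12, crops included, and the job is handed in when it is done.

```bash
ls; mkdir -p pics; cat > h.py <<'E'
import numpy as np, cv2
from scipy.spatial.transform import Rotation as R
from cell import manip
def cam(n):
    c=manip.camera(n); return c
def rot(o): return R.from_euler('xyz',o).as_matrix()
def cloud(c):
    z=c['z_map']; K=np.array(c['mtx']); v,u=np.mgrid[0:z.shape[0],0:z.shape[1]]
    P=np.stack([(u-K[0,2])*z/K[0,0],-(v-K[1,2])*z/K[1,1],-z],-1)
    W=P@rot(c['orientation']).T+np.array(c['xyz']); W[z==0]=np.nan; return W
def proj(c,p):
    K=np.array(c['mtx']); q=(np.atleast_2d(p)-np.array(c['xyz']))@rot(c['orientation'])
    return np.stack([K[0,2]+K[0,0]*q[:,0]/-q[:,2],K[1,2]+K[1,1]*(-q[:,1])/-q[:,2]],-1)
def save(n,im): cv2.imwrite('pics/'+n+'.png',im[...,::-1])
E
python3 - <<'E'
from h import *
print(manip.read_state())
ims=[]
for n in ['top','side']:
    c=cam(n); np.savez(n+'.npz',**c); save(n+'0',c['pixels']); W=cloud(c)
    print(n,c['mtx'],c['xyz'],c['orientation'],[k for k in c])
    for t in ['tube','paddle_grip','nest','seat','rest_back','torch_end','hammer','offcut','tin']:
        try:
            for r in manip.cut_out(t,n)[:4]:
                m=r['region']; print(t,round(r['confidence'],2),np.round(r['centre']),m.sum(),np.round(np.nanmedian(W[m],0)),np.round(np.nanmin(W[m],0)),np.round(np.nanmax(W[m],0)),np.round(c['pixels'][m].mean(0)))
        except Exception as e: print(t,e)
E
```

```text
pics
{'clock': 0.0, 'joints': array([ 1.12442663e+00,  3.00468108e-01,  1.52158162e+00, -5.14576750e-05,
        1.32068792e+00, -6.66245118e-02]), 'qd': array([-0.00062148,  0.00082832,  0.0008573 ,  0.00096165, -0.00071996,
        0.00175939]), 'effort': array([-3.03644221e-03, -5.31812239e+01, -3.52721035e+01,  7.08875502e-02,
        2.44569022e-02, -7.80450205e-05]), 'eef_pos': array([203.79593102, 510.58207769, 215.88773353]), 'eef_rot': array([-1.59391807,  1.56965025, -1.97365049]), 'wrist_force': array([0.73134536, 0.69777447, 0.04655455]), 'moment': array([-0.02011697, -0.02099937, -0.03447936]), 'finger_gap': 94.0166860555037}
top [[372.90019506   0.         318.27612095]
 [  0.         372.90019506 197.90728626]
 [  0.           0.           1.        ]] [2.12487889e+02 3.39084083e-01 1.43368300e+03] [ 0.17502    -0.00491751 -1.56984597] ['pixels', 'z_map', 'mtx', 'xyz', 'orientation']
tube 0.76 [318. 183.] 318 [513.  -9.  74.] [469. -37.   2.] [562.  18.  88.] [195. 192. 186.]
paddle_grip 0.92 [206. 159.] 990 [628. 446.   8.] [508. 357.  -9.] [766. 519. 204.] [113. 201.
[... 1863 characters left out ...]
st_back 0.89 [297. 164.] 463 [440. 231.  11.] [412. 189.  -2.] [513. 360. 119.] [122. 122. 123.]
torch_end 0.84 [342. 236.] 2634 [ 484. -160.   20.] [ 423. -275.   -3.] [587. 120. 198.] [155. 152. 150.]
hammer 0.79 [374. 156.] 389 [771. 177.  22.] [745.  31.  -6.] [824. 289.  31.] [183. 160. 131.]
hammer 0.32 [340. 237.] 2578 [ 484. -163.   20.] [ 425. -275.   -2.] [577. 120. 198.] [154. 152. 150.]
offcut 0.61 [367. 308.] 353 [ 451. -413.   48.] [ 422. -442.   -2.] [ 499. -381.   56.] [179. 176. 173.]
tin 0.75 [429. 282.] 406 [ 665. -413.   65.] [ 645. -435.   -1.] [ 723. -379.   76.] [165. 162. 164.]
tin 0.4 [298. 165.] 576 [444. 232.  11.] [412. 188.  -5.] [521. 423. 121.] [121. 121. 122.]
```

```bash
python3 - <<'E'
import cv2,numpy as np
a=cv2.imread('pics/top0.png')[80:330,140:480]; b=cv2.imread('pics/side0.png')[80:330,200:470]
cv2.imwrite('pics/m.png',cv2.resize(a,None,fx=2.3,fy=2.3,interpolation=3)); cv2.imwrite('pics/m2.png',cv2.resize(b,None,fx=2.3,fy=2.3,interpolation=3))
E
```

```text
(no output)
```

View pics/m.png

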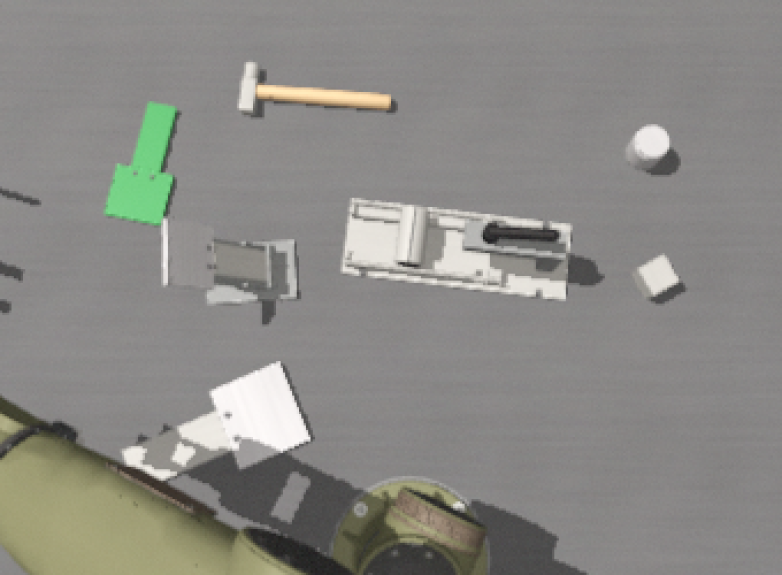

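View pics/m2.png

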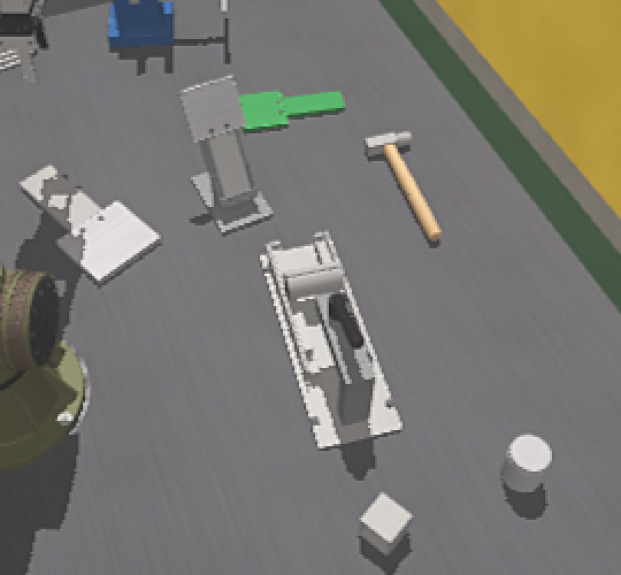

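The top view shows the steel paddle leaning at (190,255), with the larger white one (260,415) and the green one lying on the table. The tube is at (410,235), the torch arm at (465–570,235). The side view agrees.

The moves can't tilt the tool, so the fingers stay vertical. I'll grip the 50 mm blade by its edges, close to its centre of mass, which keeps the 35° lean. Next I need exact frames.

```bash
cat > fit.py <<'E'
from h import *
from scipy.optimize import least_squares
cs={n:dict(np.load(n+'.npz')) for n in ['top','side']}
for n,c in cs.items():
    W=cloud(c).reshape(-1,3); W=W[~np.isnan(W).any(1)]
    tab=W[(abs(W[:,0]-600)<40)&(abs(W[:,1]+200)<60)]; 
    tab=W[(abs(W[:,0]-680)<40)&(abs(W[:,1]+150)<80)]; print(n,'table z',np.median(tab[:,2]),tab[:,2].std())
    # paddle plane
    g=W[(W[:,0]>400)&(W[:,0]<525)&(W[:,1]>255)&(W[:,1]<370)&(W[:,2]>75)&(W[:,2]<215)]
    for _ in range(5):
        m=g.mean(0); nv=np.linalg.svd(g-m,full_matrices=False)[2][2]; nv*=np.sign(nv[2]); d=(g-m)@nv; g=g[abs(d)<max(2.0*d.std(),2)]
    print('paddle plane n',nv,'tilt',np.degrees(np.arcsin(nv[2])),'yaw',np.degrees(np.arctan2(nv[1],nv[0])),'c',m,len(g),d.std())
    f=np.array([nv[0],nv[1],0]); f/=np.linalg.norm(f); l=np.cross([0,0,1],f); zp=np.cross(nv,l)
    G=W[abs((W-m)@nv)<5]; G=G[np.linalg.norm(G-m,axis=1)<160]
    s=(G-m)@zp; y=(G-m)@l
    for lo in range(-120,90,15):
        k=(s>=lo)&(s<lo+15)&(G[:,2]>35)
        if k.sum()>3: print(lo,k.sum(),np.round(np.percentile(y[k],[2,98]),1),end=' ')
    k=abs(y)<40; print('\ns max',np.percentile(s[k],[97,99.5]))
    # tube
    t=W[(W[:,0]>460)&(W[:,0]<570)&(W[:,1]>-50)&(W[:,1]<30)&(W[:,2]>62)&(W[:,2]<85)]
    a=np.linalg.svd(t[:,:2]-t[:,:2].mean(0),full_matrices=False)[2][0]; print('tube c',np.round(t.mean(0),1),'axis yaw',np.degrees(np.arctan2(a[1],a[0])),'ends',np.percentile((t[:,:2]-t[:,:2].mean(0))@a,[1,99]),'ztop',np.percentile(t[:,2],95))
    # torch arm top  z=30+100=130
    t=W[(W[:,0]>430)&(W[:,0]<590)&(W[:,1]>-290)&(W[:,1]<-50)&(W[:,2]>122)&(W[:,2]<138)]
    r=cv2.minAreaRect(t[:,:2].astype(np.float32)); print('arm',r,np.round(cv2.boxPoints(r),1).tolist(),np.median(t[:,2]))
    # legs z~40 and whole plate
    t=W[(W[:,0]>400)&(W[:,0]<620)&(W[:,1]>-300)&(W[:,1]<130)&(W[:,2]>3.5)&(W[:,2]<12)]
    r=cv2.minAreaRect(t[:,:2].astype(np.float32)); print('plate',np.round(cv2.boxPoints(r),1).tolist(),r[2])
    t=W[(W[:,0]>400)&(W[:,0]<620)&(W[:,1]>-300)&(W[:,1]<130)&(W[:,2]>34)&(W[:,2]<46)]
    r=cv2.minAreaRect(t[:,:2].astype(np.float32)); print('legs',np.round(cv2.boxPoints(r),1).tolist(),r[2],len(t))
E
python3 fit.py; python3 -c "
from h import *
print(rot(manip.read_state()['eef_rot']).round(3))"
```

```text
top table z -0.0995403449225023 3.086295720631936
paddle plane n [ 0.06586193 -0.81045213  0.58209068] tilt 35.59772436855898 yaw -85.35402980419543 c [464.72580881 314.33364853 152.35318498] 738 1.7854763134775518
-120 47 [-38.   31.2] -105 47 [-37.   31.9] -90 41 [-23.5  25. ] -75 41 [-23.4  24.8] -60 42 [-24.9  22.9] -45 48 [-23.4  25.2] -30 78 [-49.3  47.8] -15 90 [-46.5  47.3] 0 90 [-48.4  47.1] 15 98 [-48.9  49.5] 30 96 [-47.1  47.8] 45 108 [-48.7  47.5] 60 43 [-47.2  47.2] 
s max [61.22976706 64.18684851]
tube c [515.4  -8.   73.6] axis yaw 172.97478582111492 ends [-46.98047593  44.65625821] ztop 80.54830430397492
arm ((497.1239318847656, -168.67617797851562), (158.96859741210938, 45.424293518066406), 82.9058837890625) [[464.79998779296875, -244.6999969482422], [509.79998779296875, -250.39999389648438], [529.5, -92.5999984741211], [484.3999938964844, -87.0]] 129.71279476373752
plate [[401.70001220703125, 128.89999389648438], [402.3999938964844, -299.6000061035156], [618.5999755859375, -299.29998779296875], [618.0, 129.3000030517578]] 0.08387226611375809
legs [[433.5, -240.8999
[... 756 characters left out ...]
88743322413445
arm ((496.3932189941406, -165.25030517578125), (162.83407592773438, 45.26884841918945), 82.99604797363281) [[464.0, -243.3000030517578], [508.8999938964844, -248.8000030517578], [528.7999877929688, -87.19999694824219], [483.8999938964844, -81.69999694824219]] 130.19535307568242
plate [[399.79998779296875, -298.29998779296875], [618.5999755859375, -299.0], [620.0, 128.89999389648438], [401.29998779296875, 129.60000610351562]] 89.8021469116211
legs [[432.6000061035156, -239.39999389648438], [541.0, -252.3000030517578], [582.7000122070312, 97.5], [474.29998779296875, 110.4000015258789]] 83.20718383789062 209
[[-0.     0.371  0.929]
 [-0.     0.929 -0.371]
 [-1.    -0.    -0.   ]]
```

```bash
python3 -m handwheel '[[[-60,0,0],0],[[0,-15.8,46.8],0],[[0,-15.8,46.8],0],[[0,-15.8,46.8],0],[[0,-15.8,46.8],0],[[0,-15.8,46.8],0],[[0,-15.8,46.8],0],[[0,-15.8,46.8],0],[[0,0,0],0.18],[[0,0,0],0.18]]' 0 3; python3 -m handwheel '[[[0,0,0],0.149],[[0,0,0],0.149],[[0,0,0],0.149],[[0,0,0],0.149],[[0,0,0],0.149],[[0,0,0],0],[[20,0,0],0],[[0,0,0],0],[[0,0,0],0],[[0,0,0],0]]'
cat > look.py <<'E'
import sys
from h import *
c=cam('wrist'); np.savez('wrist.npz',**c); save(sys.argv[1],c['pixels'])
s=manip.read_state(); print(s['clock'],s['eef_pos'].round(1),rot(s['eef_rot']).round(4).tolist(),s['wrist_force'].round(1)); print(c['xyz'],c['mtx'][0][0])
W=cloud(c).reshape(-1,3); W=W[~np.isnan(W).any(1)]
m0=np.array([464,315.3,151]); n0=np.array([.07,-.815,.575])
for zlo,zhi in((125,205),(40,115)):
    g=W[(abs((W-m0)@n0)<8)&(np.linalg.norm(W-m0,axis=1)<140)&(abs(W[:,0]-466)<50)&(W[:,2]>zlo)&(W[:,2]<zhi)]
    for _ in range(5):
        m=g.mean(0); nv=np.linalg.svd(g-m,full_matrices=False)[2][2]; nv*=np.sign(nv[2]); d=(g-m)@nv; g=g[abs(d)<max(2.0*d.std(),1)]
    print('plane',nv.round(4),'tilt',np.degrees(np.arcsin(nv[2])).round(2),'yaw',np.degrees(np.arctan2(nv[1],nv[0])).round(2),m.round(1),len(g),d.std().round(2),'off vs m0',((m0-m)@nv).round(2))
f=np.array([np.cos(np.radians(-85.1)),np.sin(np.radians(-85.1)),0]);l=np.cross([0,0,1],f)
G=W[abs((W-m)@nv)<3]
for z in range(50,205,10):
    k=(abs(G[:,2]-z)<5)
    if k.sum()>5: print(z,k.sum(),np.percentile((G[k]-m0)@l,[1,99]).round(1),end='; ')
E
python3 look.py w1
```

```text
clock: 2.25
eef_pos: [467.6, 286.1, 276.3]
eef_rot: [-2.01, 1.571, -2.757]
wrist_force: [0.2, -0.3, -0.4]
finger_gap: 93.8
clock: 3.5
eef_pos: [467.3, 286.7, 257.2]
eef_rot: [1.899, 1.57, 0.415]
wrist_force: [0.4, 0.2, -0.6]
finger_gap: 94.1
3.55 [467.3 286.7 257.1] [[0.0008, 0.9963, 0.0865], [0.0004, 0.0865, -0.9963], [-1.0, 0.0008, -0.0003]] [-0.6  0.7  0.1]
[462.25642244 354.35847436 425.56547319] 326.3061655093947
plane [ 0.0588 -0.8141  0.5777] tilt 35.29 yaw -85.87 [465.7 333.4 173.8] 7761 0.35 off vs m0 1.47
plane [ 0.0586 -0.8143  0.5775] tilt 35.27 yaw -85.88 [470.2 268.5  81.8] 1403 0.28 off vs m0 1.49
50 150 [-22.4  32. ]; 60 163 [-32.   32.1]; 70 173 [-32.   32.1]; 80 231 [-35.3  36.1]; 90 199 [-22.2  26.7]; 100 227 [-21.7  26.8]; 110 245 [-21.8  26.9]; 120 277 [-21.7  27.1]; 130 392 [-45.1  50.1]; 140 705 [-45.9  51.3]; 150 783 [-45.8  51.5]; 160 876 [-45.9  51.7]; 170 1000 [-45.6  51.6]; 180 1151 [-45.6  51.5]; 190 1334 [-45.3  51.6]; 200 2055 [-45.4  51.9];
```

View pics/w1.png

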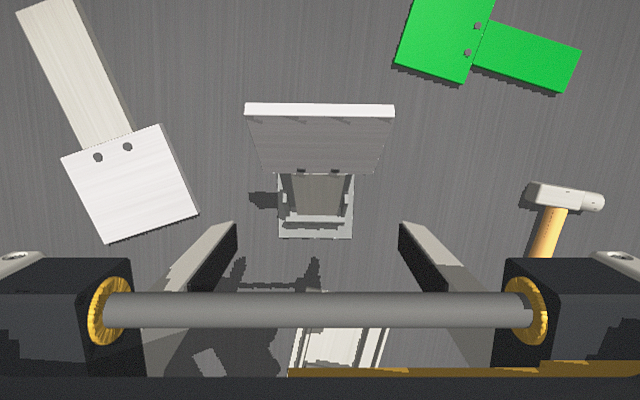

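The wrist view shows the paddle leaning in its rest at (318,160) with the blade clear at (318,195). The hammer, the green paddle and the large paddle are all clear of the fingers. I'm descending beside the blade now.

```bash
python3 -m handwheel '[[[0,1.5,-1.2],0.015],[[30,0,0],0],[[30,0,0],0],[[30,0,0],0],[[25,0,0],0],[[14,0,0],0],[[10,0,0],0],[[0,0,0],0],[[0,0,0],0],[[0,0,0],0]]' 0 3; python3 -m handwheel '[[[0,0,0],0],[[0,0,0],0],[[0,0,0],0],[[0,0,0],0],[[0,0,0],0],[[0,0,0],0],[[0,0,0],0],[[0,0,0],0],[[0,0,0],0],[[0,0,0],0]]' 140 3
```

```text
clock: 4.8
eef_pos: [468.8, 288.1, 118.1]
eef_rot: [1.992, 1.57, 0.492]
wrist_force: [-0.1, -0.3, -0.5]
finger_gap: 94.0
clock: 6.05
eef_pos: [468.5, 288.0, 117.4]
eef_rot: [-1.435, 1.571, -2.935]
wrist_force: [-3.3, 0.7, 1.6]
finger_gap: 50.0
```

```bash
python3 -m handwheel '[[[0,0,0],0],[[0,0,0],0],[[0,0,0],0],[[0,0,0],0],[[-4.1,0,-2.87],0],[[-4.1,0,-2.87],0],[[-8.2,0,-5.74],0],[[-8.2,0,-5.74],0],[[-8.2,0,-5.74],0],[[0,0,0],0]]' 255 60; python3 look.py w2
```

```text
clock: 7.3
eef_pos: [467.1, 311.5, 151.0]
eef_rot: [2.048, 1.569, 0.549]
wrist_force: [0.5, -0.2, -3.9]
finger_gap: 48.4
7.35 [466.9 311.1 150.4] [[0.0004, 0.9975, 0.0713], [0.0002, 0.0713, -0.9975], [-1.0, 0.0004, -0.0001]] [ 0.3  0.4 -5. ]
[462.99116958 379.1368207  319.43295265] 326.3061655093947
plane [ 0.0584 -0.8134  0.5788] tilt 35.37 yaw -85.89 [466.5 338.3 181.2] 11085 0.22 off vs m0 1.04
plane [ 0.0606 -0.7694  0.6359] tilt 39.49 yaw -85.49 [470.7 266.3  82. ] 1380 1.36 off vs m0 5.75
50 164 [-36.   35.1]; 60 29 [-36.1  35.2]; 70 166 [-34.9  35.2]; 80 240 [-32.9  35.9]; 90 195 [-21.2  27.5]; 100 219 [-21.3  27.5]; 110 277 [-20.8  27.8]; 120 309 [-20.9  28.1]; 130 212 [-20.9  28.2]; 150 124 [-31.6  39.8];
```

View pics/w2.png

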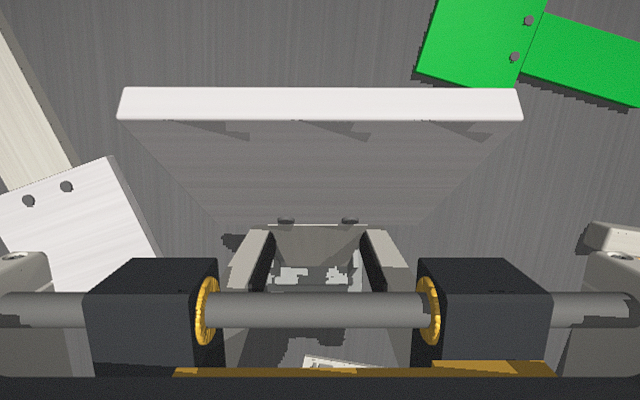

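Paddle held and lifted clear, and the lean has stayed at 35°. I'm taking it over the rails behind the tube.

```bash
python3 -m handwheel '[[[-20,0,0],0],[[-20,3.4,16],0],[[0,6.5,31],0],[[0,6.5,32.5],0],[[0,6.5,32.5],0],[[0,6.5,32.5],0],[[0,6.5,32.5],0],[[0,6.5,32.5],0],[[0,2.8,15.6],0.09],[[0,0,0],0.103]]'; python3 -m handwheel '[[[10,0,0],0],[[15,0,0],0],[[5,0,0],0],[[0,0,0],0],[[0,0,0],0],[[0,0,0],0],[[0,0,0],0],[[0,0,0],0],[[0,0,0],0],[[0,0,0],0]]'
python3 - <<'E'
from h import *
s=manip.read_state(); print(s['clock'],s['eef_pos'],rot(s['eef_rot']).round(4).tolist())
for n in ['top','side']:
    c=cam(n); np.savez(n+'1.npz',**c)
    v=cv2.resize(c['pixels'][120:290,250:460] if n=='top' else c['pixels'][100:300,240:450],None,fx=3,fy=3,interpolation=3); save(n+'1',v)
    W=cloud(c).reshape(-1,3); W=W[~np.isnan(W).any(1)]
    t=W[(W[:,0]>460)&(W[:,0]<570)&(W[:,1]>-45)&(W[:,1]<25)&(W[:,2]>66)&(W[:,2]<83)]; print('tube',t.mean(0).round(1),np.percentile(t[:,1],[5,95]),len(t))
for n in ['wrist']:
    c=cam(n); np.savez('wrist1.npz',**c); save('w3',c['pixels']); W=cloud(c).reshape(-1,3); W=W[~np.isnan(W).any(1)]
    g=W[(W[:,2]>195)&(W[:,2]<222)&(abs(W[:,1]-125)<50)]; print(len(g),g.mean(0))
E
```

```text
clock: 8.6
eef_pos: [528.0, 88.2, 189.8]
eef_rot: [-1.103, 1.57, -2.801]
wrist_force: [1.0, 0.9, -4.8]
finger_gap: 49.0
clock: 9.85
eef_pos: [528.0, 89.5, 160.3]
eef_rot: [1.549, 1.571, -0.144]
wrist_force: [-0.7, -0.6, -4.6]
finger_gap: 48.4
9.85 [527.98509098  89.5285299  160.27192081] [[0.0001, 0.9926, -0.1217], [-0.0, -0.1217, -0.9926], [-1.0, 0.0001, 0.0]]
tube [516.6  -8.   74.2] [-27.52366842   9.95440573] 265
tube [514.4  -9.4  74.9] [-25.18566065  11.4230493 ] 215
11383 [533.56734194 122.77758464 209.95955895]
```

View pics/side1.png

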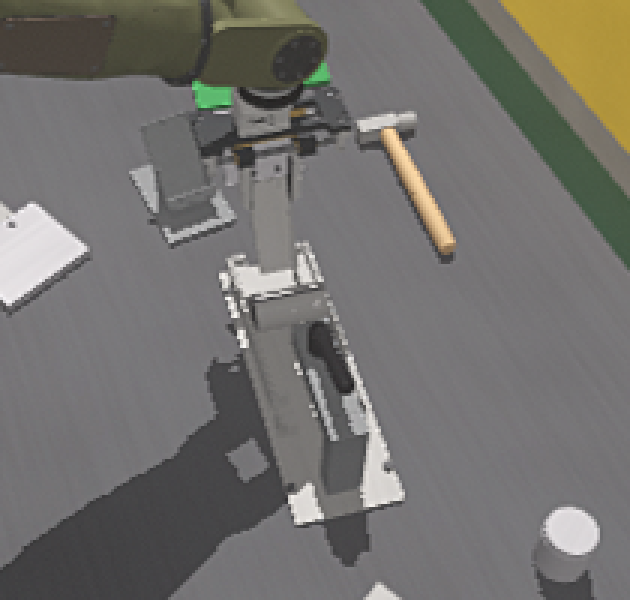

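View pics/w3.png

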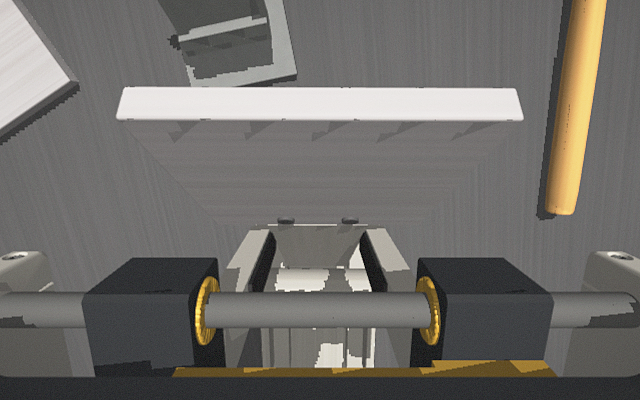

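The side view shows the blade over the near end of the rails, behind the tube at (290,305). The wrist view is unchanged, so the grip has not slipped. A quick numeric check of the toe and the rails follows.

```bash
python3 - <<'E'
from h import *
f=np.array([-.1213,-.9926,0]);l=np.array([.9926,-.1213,0]); T=np.array([528,89.5,0])
for n in ['wrist1','side1','top1']:
    c=dict(np.load(n+'.npz')); W=cloud(c).reshape(-1,3); W=W[~np.isnan(W).any(1)]
    a=(W-T)@f; b=(W-T)@l; z=W[:,2]; ok=(abs(b)<60)
    def st(k,t):
        if k.sum()>8: print(n,t,k.sum(),'a',np.percentile(a[k],[2,50,98]).round(1),'b',np.percentile(b[k],[2,50,98]).round(1),'z',np.percentile(z[k],[2,50,98]).round(1))
    st(ok&(z>70)&(z<84)&(a>80)&(a<125),'tube')
    st(ok&(z>35)&(z<46)&(a>-30)&(a<200),'legs')
    st(ok&(z>26)&(z<34)&(a>-30)&(a<200),'rails')
    # blade face: line a = a0 - (z-z0)tan35
    k=(abs(b)<20)&(z>82)&(z<125)&(a>0)&(a<70); st(k,'blade')
    if k.sum()>20: p=np.polyfit(z[k],a[k],1); print('slope',p[0],'a at z=100',np.polyval(p,100), 'lowest blade', np.percentile(z[(abs(b)<20)&(a>35)&(a<62)&(z>50)],[1,5]))
    k=(abs(b)<30)&(z>122)&(z<137)&(a>150)&(a<200); st(k,'torcharm')
E
```

```text
wrist1 tube 17 a [80.  80.2 80.4] b [-27.1  17.4  44.2] z [71.  72.4 72.6]
wrist1 legs 402 a [ 70.6 160.4 185.4] b [-52.  -34.6  55.6] z [36.  39.7 45.4]
wrist1 rails 1692 a [ 60.4 163.5 193.9] b [-48.2  32.8  51.7] z [27.5 29.8 31.6]
wrist1 blade 729 a [19.6 32.8 49. ] b [-19.2   0.1  19.1] z [ 83.3 106.5 124.3]
slope -0.7102507021593661 a at z=100 37.20670494131731 lowest blade [76.71657839 77.56560722]
side1 tube 176 a [ 82.5 100.1 114. ] b [-45.3  -0.1  42.8] z [70.2 76.6 81.9]
side1 legs 140 a [-12.5 102.7 194.3] b [-54.7 -40.5  53.6] z [35.3 39.6 45.3]
side1 rails 204 a [ -8.9  97.6 193.5] b [-54.7 -37.9  50.1] z [26.6 29.7 33.9]
side1 blade 142 a [17.6 34.8 51.5] b [-18.8   0.1  19.2] z [ 82.9 104.2 124.5]
slope -0.710131524437677 a at z=100 37.25270989547465 lowest blade [75.96587168 82.02445857]
side1 torcharm 32 a [176.6 184.3 198.5] b [-21.4 -12.8  19.9] z [125.9 129.2 133.7]
top1 tube 215 a [ 81.1  98.9 115.5] b [-43.6  -0.1  46. ] z [70.3 75.6 81.7]
top1 legs 79 a [ 52.3 136.4 197.2] b [-53.3 -45.2  54.8] z [35.2 39.3 44.7]
top1 rails 183 a [ 58.4 152.1 196.4] b [-53.2  31.4  51.3] z [26.1 29.7 33.5]
top1 torcharm 67 a [180.8 190.4 199.3] b [-21.4   0.   21.6] z [124.2 129.2 134.3]
```

```bash
python3 -m handwheel '[[[14,0,5],0],[[15,0,5],0],[[10,0,5],0],[[2,0,3],0],[[0,0,2],0],[[0,0,2],0],[[0,0,3],0],[[0,0,4],0],[[0,0,5],0],[[0,0,5],0]]'; python3 - <<'E'
from h import *
f=np.array([-.1213,-.9926,0]);l=np.array([.9926,-.1213,0]); T=np.array([528,89.5,0])
s=manip.read_state(); print('TCP a',(s['eef_pos']-T)@f,(s['eef_pos']-T)@l,s['eef_pos'][2])
c=cam('side'); W=cloud(c).reshape(-1,3); W=W[~np.isnan(W).any(1)]
a=(W-T)@f; b=(W-T)@l; z=W[:,2]; k=(abs(b)<50)&(z>70)&(z<84)&(a>75)&(a<180); print('tube',k.sum(),np.percentile(a[k],[2,50,98]))
E
```

```text
clock: 11.25
eef_pos: [523.2, 50.4, 119.3]
eef_rot: [-1.381, 1.571, -3.073]
wrist_force: [-0.1, 0.5, -4.6]
finger_gap: 48.8
TCP a 39.348191729186176 -0.059250840217945466 119.25389164139744
tube 196 [ 93.69862608 115.14599452 129.65232968]
```

```bash
python3 -m handwheel '[[[0,0,6],0],[[0,0,6],0],[[0,0,6],0],[[0,0,6],0],[[0,0,6],0],[[0,0,6],0],[[0,0,6],0],[[0,0,6],0],[[0,0,6],0],[[0,0,6],0]]'; cat > tube.py <<'E'
from h import *
f=np.array([-.1213,-.9926,0]);l=np.array([.9926,-.1213,0]); T=np.array([528,89.5,0])
s=manip.read_state(); print(s['clock'],'TCP a',(s['eef_pos']-T)@f,(s['eef_pos']-T)@l,s['eef_pos'][2])
for n in ['side','top','side']:
    c=cam(n); W=cloud(c).reshape(-1,3); W=W[~np.isnan(W).any(1)]
    a=(W-T)@f; b=(W-T)@l; z=W[:,2]
    for B in ((-47,-25),(25,47)):
        k=(b>B[0])&(b<B[1])&(z>60)&(z<84)&(a>105)&(a<260); print(n,'tube',B,k.sum(),np.percentile(a[k],[2,50,98]).round(1) if k.sum()>4 else '',np.percentile(z[k],[90,98]).round(1) if k.sum()>4 else '')
save('side_t',cv2.resize(c['pixels'][150:300,260:420],None,fx=4,fy=4,interpolation=3))
E
python3 tube.py
```

```text
clock: 12.55
eef_pos: [515.9, -9.1, 119.2]
eef_rot: [-0.992, 1.571, -2.685]
wrist_force: [0.8, -0.5, -3.3]
finger_gap: 48.8
12.55 TCP a 99.37491095213248 -0.07877349424857805 119.2447606213876
side tube (-47, -25) 73 [122.8 177.4 193.3] [79. 82.]
side tube (25, 47) 27 [152.3 177.7 191.7] [78.8 80.2]
top tube (-47, -25) 31 [180.3 189.3 198. ] [78.3 80.5]
top tube (25, 47) 26 [173.3 180.7 198.5] [80.2 82.4]
side tube (-47, -25) 76 [123.6 181.6 197.2] [79.5 81.4]
side tube (25, 47) 28 [154.8 181.5 196.9] [79.2 80.3]
```

```bash
python3 -m handwheel '[[[0,0,5],0],[[0,0,5],0],[[0,0,5],0],[[0,0,5],0],[[0,0,5],0],[[0,0,3],0],[[0,0,0],0],[[0,0,0],0],[[0,0,0],0],[[0,0,0],0]]'; python3 tube.py
```

```text
clock: 13.95
eef_pos: [512.5, -36.4, 119.2]
eef_rot: [-1.211, 1.571, -2.904]
wrist_force: [-0.2, -0.8, -5.3]
finger_gap: 48.7
13.95 TCP a 126.89100548100339 -0.09759749802632456 119.23664739059569
side tube (-47, -25) 77 [149.3 206.6 221. ] [79. 80.]
side tube (25, 47) 23 [186.4 204.  220.4] [78.2 79.3]
top tube (-47, -25) 28 [209.3 217.3 225.8] [77.6 80.6]
top tube (25, 47) 15 [188.3 213.9 225.7] [80.1 81. ]
side tube (-47, -25) 78 [151.4 206.9 222.4] [79.2 80.8]
side tube (25, 47) 23 [187.8 205.4 222.9] [78.9 79.4]
```

View pics/side_t.png

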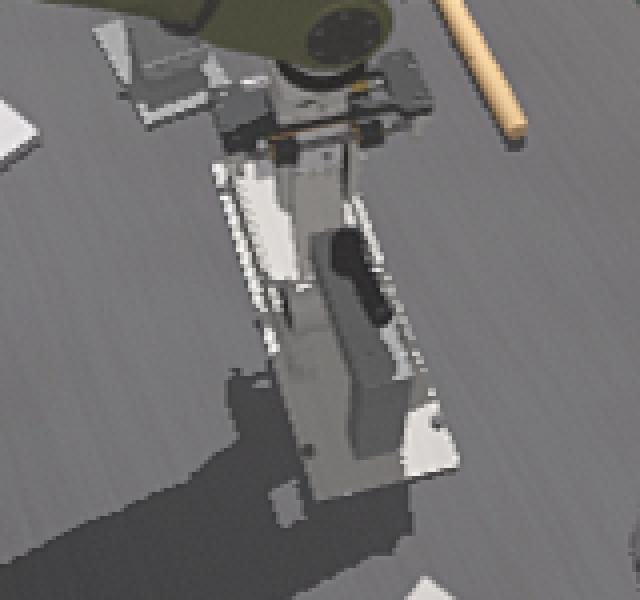

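The tube, at (305,300) in the picture, is just short of the notch. I'm pushing on slowly.

```bash
python3 -m handwheel '[[[0,0,2],0],[[0,0,2],0],[[0,0,2],0],[[0,0,2],0],[[0,0,2],0],[[0,0,2],0],[[0,0,2],0],[[0,0,0],0],[[0,0,0],0],[[0,0,0],0]]'; python3 tube.py
```

```text
clock: 15.35
eef_pos: [510.8, -50.4, 119.3]
eef_rot: [-1.2, 1.571, -2.893]
wrist_force: [0.6, 0.2, -4.3]
finger_gap: 48.8
15.35 TCP a 140.9039730683481 -0.09339383468257267 119.25537663779065
side tube (-47, -25) 77 [163.  222.1 238.1] [76.2 79. ]
side tube (25, 47) 18 [203.6 218.4 237.7] [76.  76.5]
top tube (-47, -25) 29 [224.6 233.7 242.3] [74.8 76.7]
top tube (25, 47) 11 [225.8 233.3 241.2] [76.1 76.4]
side tube (-47, -25) 77 [163.5 221.4 238.2] [76.6 78.7]
side tube (25, 47) 19 [200.4 220.2 240. ] [75.  76.3]
```

The tube's top has dropped about 3 mm and it is stationary, so it is in the notch. I'm retracting and returning to above the rest.

```bash
python3 -m handwheel '[[[0,0,-10],0],[[0,0,-20],0],[[-15,0,-25],0],[[-20,0,-35],0],[[-20,0,-38],0],[[-16,-10,-38],0],[[0,-18,-38],0],[[0,-18,-38],0],[[0,-18,-38],0],[[0,-12,-38],0]]'; python3 -m handwheel '[[[0,-11.5,-25],0],[[0,0,-10.4],0],[[0,0,0],-0.1],[[0,0,0],-0.093],[[0,0,0],0],[[0,0,0],0],[[0,0,0],0],[[0,0,0],0],[[0,0,0],0],[[0,0,0],0]]'; python3 - <<'E'
from h import *
s=manip.read_state(); print(s['clock'],s['eef_pos'],rot(s['eef_rot']).round(4).tolist())
c=cam('wrist'); np.savez('wrist2.npz',**c); save('w4',c['pixels'])
p=dict(np.load('wrist1.npz'))['pixels'].astype(int)
d=abs(p-c['pixels'].astype(int)).max(2)[85:225,120:520]; print('grip diff',(d>60).mean())
W=cloud(c); G=W[90:220,200:430].reshape(-1,3); G=G[~np.isnan(G).any(1)]; G=G[G[:,2]>150]
m=G.mean(0)
for _ in range(5):
    m=G.mean(0); n=np.linalg.svd(G-m,full_matrices=False)[2][2]; n*=np.sign(n[2]); e=(G-m)@n; G=G[abs(e)<max(2*e.std(),1)]
print('tilt',np.degrees(np.arcsin(n[2])),np.degrees(np.arctan2(n[1],n[0])),m,e.std(),len(G))
E
```

```text
clock: 16.75
eef_pos: [473.1, 276.3, 190.3]
eef_rot: [-2.664, 1.571, 1.927]
wrist_force: [-0.2, -0.2, -3.9]
finger_gap: 49.2
clock: 18.0
eef_pos: [467.0, 311.0, 190.3]
eef_rot: [1.635, 1.571, 0.135]
wrist_force: [-0.1, -0.2, -4.3]
finger_gap: 48.7
18.0 [466.98325052 311.00980801 190.25877777] [[0.0, 0.9975, 0.0708], [0.0, 0.0708, -0.9975], [-1.0, 0.0, -0.0]]
grip diff 0.03957142857142857
tilt 35.47636317793882 -85.89317118863777 [463.73530246 360.65439299 252.70306896] 0.3013206863172035 23868
```

```bash
python3 -m handwheel '[[[20,0,0.3],0],[[19.8,0,0.3],0],[[0,0,0],0],[[8.2,0,5.74],0],[[8.2,0,5.74],0],[[8.2,0,5.74],0],[[4.1,0,2.87],0],[[2.5,0,1.75],0],[[0.8,0,0.55],0],[[0,0,0],0]]'
```

```text
clock: 19.3
eef_pos: [468.6, 288.2, 118.6]
eef_rot: [2.028, 1.571, 0.529]
wrist_force: [0.9, 0.1, -4.6]
finger_gap: 48.7
```

```bash
python3 -m handwheel '[[[0.5,0,0.3],0],[[0.5,0,0.2],0],[[0.2,0,0],0],[[0,0,0],0],[[0,0,0],0],[[0,0,0],0],[[0,0,0],0],[[0,0,0],0],[[0,0,0],0],[[0,0,0],0]]'
```

```text
clock: 20.55
eef_pos: [468.7, 287.7, 117.4]
eef_rot: [2.311, 1.57, 0.811]
wrist_force: [-1.6, 3.9, 1.4]
finger_gap: 48.6
```

```bash
python3 -m handwheel '[[[0,0,0],0],[[0,0,0],0],[[0,0,0],0],[[0,0,0],0],[[0,0,0],0],[[0,0,0],0],[[0,0,0],0],[[0,0,0],0],[[0,0,0],0],[[0,0,0],0]]' 100 3; python3 -m handwheel '[[[0,0,0],0],[[0,0,0],0],[[0,0,0],0],[[0,0,0],0],[[0,0,0],0],[[-10,0,2],0],[[-20,0,2],0],[[-30,0,0],0],[[-40,0,0],0],[[-40,0,0],0]]' 0 3; python3 look.py w5; python3 tube.py
```

```text
clock: 21.8
eef_pos: [468.6, 287.6, 117.2]
eef_rot: [-1.305, 1.571, -2.805]
wrist_force: [-0.8, -0.2, -0.2]
finger_gap: 57.1
clock: 23.05
eef_pos: [468.8, 283.4, 259.3]
eef_rot: [1.923, 1.57, 0.423]
wrist_force: [0.3, -0.4, 0.4]
finger_gap: 93.4
23.1 [470.  284.  264.9] [[0.007, 0.9975, 0.0709], [0.0036, 0.0709, -0.9975], [-1.0, 0.0073, -0.0031]] [-1.6  0.1  5.2]
[464.84476608 351.12612873 427.68115993] 326.3061655093947
plane [ 0.0581 -0.8113  0.5817] tilt 35.57 yaw -85.9 [466.8 333.8 173.8] 7883 0.36 off vs m0 1.6
plane [ 0.0583 -0.8116  0.5813] tilt 35.54 yaw -85.89 [471.1 268.3  81.9] 1447 0.29 off vs m0 1.62
50 166 [-33.7  35. ]; 60 189 [-34.6  35.2]; 70 171 [-31.9  32.4]; 80 236 [-35.7  35.9]; 90 207 [-21.2  27.7]; 100 236 [-20.9  27.9]; 110 252 [-20.6  28.1]; 120 288 [-20.3  28.2]; 130 386 [-43.4  51.4]; 140 730 [-44.5  52.7]; 150 804 [-44.4  53. ]; 160 897 [-44.   53.2]; 170 1045 [-43.8  53.3]; 180 1191 [-43.5  53.6]; 190 1382 [-43.4  53.8]; 200 2043 [-43.4  53.8]; 23.1 TCP a -186.04111645050727 -81.21225859648591 264.8995993791697
side tube (-47, -25) 66 [198.1 223.  238.6] [76.2 77.1]
side tube (25, 47) 18 [202.  218.8 238.5] [76.8 77.6]
top tube (-47, -25) 73 [199.5 219.7 241.9] [75.9 78.6]
top tube (25, 47) 24 [201.8 224.1 242.3] [74.3 76.4]
side tube (-47, -25) 69 [198.1 222.2 237.8] [76.5 78.3]
side tube (25, 47) 18 [200.3 220.  236.6] [77.  77.6]
```

View pics/w5.png

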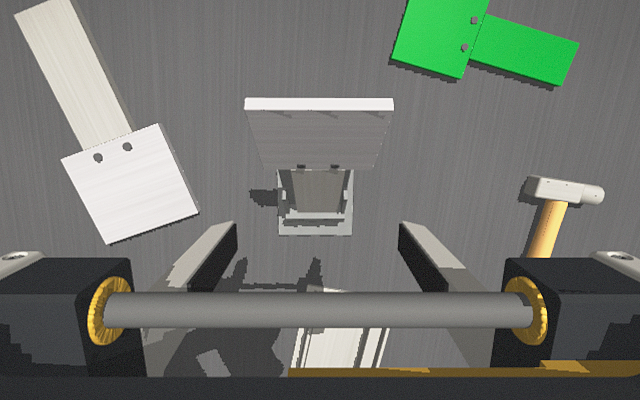

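View pics/side_t.png

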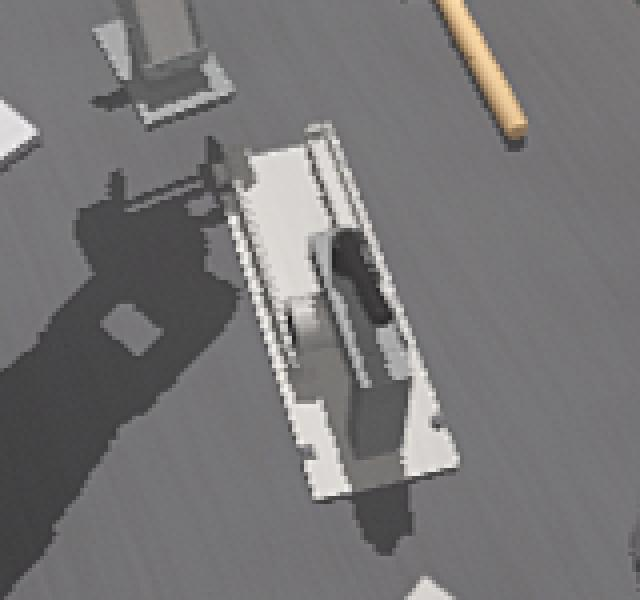

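The wrist view shows the paddle back in its rest at (318,160), as at the start. The side view shows the tube in the notch at (310,325) and the rails otherwise empty. I'll let the arm settle, then hand in.

```bash
python3 -m handwheel '[[[0,0,0],0],[[0,0,0],0],[[0,0,0],0],[[0,0,0],0],[[0,0,0],0],[[0,0,0],0],[[0,0,0],0],[[0,0,0],0],[[0,0,0],0],[[0,0,0],0]]'; python3 look.py w6 | grep plane; python3 tube.py | tail -2; python3 -c "
from cell import manip; print(manip.sign_off())"
```

```text
clock: 24.5
eef_pos: [468.9, 283.6, 257.2]
eef_rot: [-1.989, 1.571, 2.794]
wrist_force: [0.1, 0.3, 0.6]
finger_gap: 93.8
plane [ 0.058  -0.8114  0.5817] tilt 35.57 yaw -85.91 [466.8 333.8 173.8] 8052 0.36 off vs m0 1.6
plane [ 0.0568 -0.8116  0.5815] tilt 35.56 yaw -86.0 [471.2 268.3  81.8] 1463 0.28 off vs m0 1.64
side tube (-47, -25) 71 [198.2 224.4 238.7] [75.7 78. ]
side tube (25, 47) 19 [201.9 220.1 238.2] [77.8 80.2]
the job is handed in; nothing more can be done
None
```

The tube is in the notch, the paddle is back in its rest and released, and I handed the job in at about 25 s. No verdict was reported.

**How it was done:** The moves cannot tilt the tool, so I did not grip at paddle_grip. I gripped the blade by its edges near its centre of mass, which kept the 35° lean. I rolled the tube with slow pushes of about 50 mm/s or less, and it dropped into the notch.

**Last checks:**
- **Tube:** It stands at the notch position to within the few millimetres of camera noise. When it dropped, its top fell by about 3 mm against the expected 2.7 mm, and it has not moved since. In the very last reading one end's height came out 1–2 mm high, which is within the noise.
- **Paddle:** Its face is within 0.2 mm and 0.3° of where it was at the start, and about 1–2 mm to one side, inside the 7 mm cheek clearance.
- **Gripper:** It is open, clear of everything, and the wrist force is about zero.
- **Hammer, offcut and tin:** The arm never went near them. I did not measure their positions again at the end.

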